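# Unlock the hood stand and draw its telescoping arm out to the next hole

## Task

Free the transport lock of the hood stand by pushing the thin rod of the release pin through the access hole in the stand's low end until the lock plunger pops up, then lay the pin gently back on the bench. Then pinch both snap buttons flush and draw the sloping sleeve up its tube by one hole, so that the buttons snap out again in the next window, and let go. Leave the other things on the bench where they stand.

Things in the scene. Friction and masses are not known exactly. Their poses are not given: they have to be found in the camera images.
- stand: White hood stand fixed to the bench; x runs from its low end (access hole) towards the hood, y to the left, z up. Origin on the bench. Base block 120 x 90 mm, 90 mm high, x -70 to +50 mm. A square dark tube rises from it along +x, 40 degrees above level, in the plane y = 0, its axis through (0, 0, 65) mm. A grey housing 60 mm wide surrounds the tube up to 105 mm from there.
- access_hole (a point): Centre of the outer mouth of the access hole in the stand's low end, 62 mm above the bench (axes as the stand's). The hole is 16 x 16 mm and runs level along the stand's +x: first 22 mm of steel trough open at the top, then into the base block.
- latch_face (a point): Face of the hidden spring latch at rest, inside the hole, 57 mm beyond its mouth. The latch trips when pushed 5 mm in along the stand's +x and stops at 12 mm; 2 to 5 N. Once tripped the lock plunger pops up by itself and stays up.
- lamp_bar (a point): Underside of the near end of the lamp bar, 345 mm above the bench: the bar runs 160 mm from here along the stand's +x, 24 mm wide, 17 mm thick, over the upper part of the sleeve. A gripper pointing straight down over the buttons would hit it: come square to the tube, tilted some 40 degrees back from vertical.
- lamp_post (a point): Foot of the lamp's post (12 mm thick, 352 mm tall, foot 64 mm across) beside the sleeve.
- hood_rim (a point): Centre of the rim of the clear bell-shaped hood (134 mm across, 67 mm tall, 183 mm above the bench as found) that hangs on the sleeve's upper end and moves with it.
- lock_plunger (a joint): Transport lock plunger, a dark steel head 22 mm across on top of the grey housing: travel in m, 0 = down (locked: the sleeve cannot be drawn out), 0.014 = popped up (free).
- pin_handle (a point): Centre of the handle of the release pin (loose, 70 g): a flat grey handle 70 mm long (x), 18 mm wide (y) and 26 mm tall (z), lying on the bench, its centre 13 mm up. A steel rod, 6 mm thick and 95 mm long, sticks out of the end of the handle along the +x axis at mid-height, so the tip is 130 mm from this point. (The screwdriver near by has a round handle.)
- sleeve (a joint): How far the sleeve is drawn out, in m: 0 = in its first hole as found, 0.045 = in the next hole, 0.090 = one too far. With the buttons in a window the sleeve has about 1.5 mm play each way. It moves along the tube's axis, up the slope; drawing it takes some 5 to 15 N.
- grip_window (a point): Centre of the sleeve's cross-section at the windows where the buttons sit at the start; moves with the sleeve. x along the tube (up the slope), y level across it (left), z square to the tube, up. Sleeve: square aluminium tube 36 x 36 mm, 2 mm wall, from 110 mm below to 105 mm above this point, with windows 15 x 15 mm in both side faces at 0, -45 and -90 mm (the last hidden in the housing).
- next_window (a point): The same for the next pair of windows, 45 mm lower on the sleeve.
- button_left (a joint): Snap button on the left (+y) side: a 12 mm round-ended steel pin in the fixed inner tube. Travel in m: 0 = out, 6 mm proud of the sleeve's face; 0.006 = flush; 0.008 = under the wall. Spring 1.5 to 4 N. Pinching the sleeve across the window (closing along its y) presses both flush; drawn on, the window's edge tucks them under the wall until the next window.
- button_right (a joint): The same on the right (-y) side.
- carousel: Fixed round vial carousel, 120 mm across, 98 mm high, under the drawn-out hood; origin at its centre on the bench.
- screwdriver: Loose screwdriver, 170 mm long, round grey handle 26 mm thick; origin at mid-length on the bench, x towards the tip. Bystander.
- amber_bottle: Loose amber bottle, 68 mm across, 135 mm tall. Bystander; origin under its centre.
- wash_bottle: Loose white bottle, 68 mm across, 180 mm tall. Bystander; origin under its centre.
- jar: Loose glass jar with a black cap, 52 mm across, 75 mm tall, beside the tube. Bystander; origin under its centre.
- beaker: Loose glass beaker, 70 mm across, 90 mm tall, beside the base. Bystander; origin under its centre.
- tip_box: Loose grey pipette tip box, 85 x 120 x 68 mm. Bystander; origin under its centre.
- notebook: Loose black notebook, 150 x 210 x 16 mm. Bystander; origin under its centre.
- pin_tip (a point): Tip of the release pin's rod, 130 mm from the handle's centre along its +x.
Things that resemble listed ones, but are neither listed nor needed, are in the scene too. What is shaped like the part that bears pin_handle but brown or green is not meant.

How it is judged:
By the outcome, as a careful person would: the job done as asked, in the order asked, and still so for the second after the job is handed in, with the robot touching nothing.
It also fails if it takes over 72 s, if anything falls off the work surface, if the arm or the gripper's body presses on something with over 40 N, if the wrist force passes 120 N, or if a joint passes its speed limit or range.

## Robot

A 6-joint arm with a two-finger parallel gripper is mounted at the origin on the work surface. World frame = base frame: x ahead of the robot, y to its left, z up, the work surface at z = 0. Lengths are in m, angles in rad, forces in N, time in s.
With the tool pointing down it reaches from about 0.25 to 0.775 m from the base axis. Payload 4 kg.
Tool frame: the origin (TCP) lies at the very end of the fingers, on their centre line; the grasp point (between the pads) lies 19 mm behind it; z points along the fingers, y is the direction in which the jaws open and shut (so a half turn about z gives the same grasp; the last joint's range is limited). The gripper opens to 94 mm and grips with 3 to 60 N. Pads are 16 mm wide; open, the fingers measure 119 mm over their backs; the gripper's body (75 mm by 177 mm) begins 78 mm behind the grasp point.
Start: joints at [-1.297, 0.087, 1.371, -0, 1.684, -0.103], TCP at [0.202, -0.511, 0.206] pointing down, gripper open.
Joint ranges: [-3.1, 3.1], [-0.76, 2.03], [0.27, 2.55], [-1.08, 4.22], [0.17, 2.65], [-2.57, 2.57]. Speed limits (rad/s): [2.79, 2.79, 3.14, 3.14, 3.14, 3.14].

## Interface

Orientations are given as a rotation vector (axis times angle).
In Python, from workcell import robot, optics gives the robot as it stands. The module is installed in compiled form; this text tells all that it offers.
- The arm moves only by the shell command python3 -m inch 'ROWS'. ROWS is JSON, a list of rows, each a list of 3 entries, a list of its own where there are three numbers: the turn, a rotation vector about the world's x, y, z in degrees, then the shift along the world's x, y, z in m, then the finger opening in m, from 0 to 0.094. A call has 1 to 12 rows; each row is the pose to reach, as a shift and turn from the pose measured when the call began; what a row does not reach only later rows make up. A row lasts 1/10 s, in which the tool goes at most 50 mm and 8.59 degrees, less where a joint would pass 70% of its speed; a pose out of reach is approached as far as the arm can. A call with a gripper value outside its range is refused whole. The fingers move at their own pace and stop on an object; the grip force is fixed at half the most. Time passes only in rows, so rows that repeat a pose let the fingers close. It gives the time, the measured TCP pose, the force and the opening at its end, in the units of the state.
- robot.sense(): the state, without advancing time (a new reading comes with each control period).
- optics.capture(name): name is "side" or "top" or "wrist"; returns (picture, depth): 420x560x3 uint8, blue, green, red; 420x560 float32, m along the optical axis (not along the pixel's ray), 0 where there is no reading.
- optics.calibration(name): a dict with "K" (3x3 intrinsics, pixels), "k1" (the pictures are not rectified: a ray, as slopes to the right and down, at radius r is drawn at 1 + k1 r^2 times it, then the intrinsics apply), "eye" and "orientation" of the camera in the world; the wrist camera has in their place "T_tool_cam" (4x4, takes a point from camera to tool coordinates, whose origin is the TCP and whose axes are the flange's). Camera axes: x right, y down, z forward; pixel columns grow to the right and rows downward; lengths in m; the calibration is good to about 2 mm. A picture is of the moment at which its call begins: read the wrist's pose just before it. calibration takes no time and is no camera call.
- robot.job_done(): hands the job in, once; it reports no verdict.
Trained networks look in the newest picture that a camera, given by its name, has taken for a name from the list of things; names that differ only in an ending like _2 or _b are one class to them, and where a whole thing is asked for, a point or a joint stands for the part that bears it (a point fixed in the world has none). Each returns a list of dicts, best first, with "p" (0 to 1); they miss things now and then, are a little off and sometimes report something else, mostly with a low value. They report only what shows in the picture. A call takes as long as a camera call. They do not tell look-alikes from the thing itself.
- optics.look_for(camera, thing): "centre" ([column, row] in pixels, amid what is visible of it).
- optics.landmark_of(camera, thing): "centre" ([column, row] in pixels: a listed point, or the origin of a listed thing).
The state is a dict: "time_s": time; "q": joint angles; "dq": joint speeds; "effort": joint torques, N m; "ee_pos": TCP position; "eef_rot": TCP orientation; "contact_force": force on the tool from outside, world axes, zero at the start; "wrist_torque": the same for the moment, N m; "grip_width": finger opening in m.
Only numpy, scipy, OpenCV 4.12 (cv2) and the standard library are available. Lean on these libraries where they do the work, as an engineer would, in place of code of your own. Each camera call takes 0.05 s, during which the arm holds its last target.

## Working session

There is one attempt and no reset: what is moved stays moved. The work goes in short steps, Python scripts to look and compute and a shell command to move; the robot and the scene stay as the last step left them, time stands still between calls to the robot, and variables do not carry over. Pictures are saved under pics/ and viewed, and the job is handed in when it is done.

```bash
mkdir -p pics; ls; cat > h.py <<'E'
import numpy as np, cv2
from scipy.spatial.transform import Rotation as R
from workcell import robot, optics
def cam(name, st=None):
    c=optics.calibration(name); K=np.array(c["K"]); k1=c["k1"]
    if name=="wrist":
        st=st or robot.sense()
        T=np.eye(4); T[:3,:3]=R.from_rotvec(st["eef_rot"]).as_matrix(); T[:3,3]=st["ee_pos"]
        W=T@np.array(c["T_tool_cam"])
    else:
        W=np.eye(4); o=np.array(c["orientation"])
        W[:3,:3]=o if o.shape==(3,3) else R.from_rotvec(o).as_matrix(); W[:3,3]=c["eye"]
    return K,k1,W
def ray(C,px):
    K,k1,W=C
    d=np.array([(px[0]-K[0,2])/K[0,0],(px[1]-K[1,2])/K[1,1]]); u=d.copy()
    for _ in range(20): u=d/(1+k1*(u@u))
    return W[:3,3], W[:3,:3]@np.array([u[0],u[1],1])   # depth-scaled ray
def at_depth(C,px,z): o,d=ray(C,px); return o+d*z
def at_z(C,px,h): o,d=ray(C,px); return o+d*(h-o[2])/d[2]
def proj(C,p):
    K,k1,W=C; q=W[:3,:3].T@(np.asarray(p)-W[:3,3]); u=q[:2]/q[2]; u=u*(1+k1*(u@u))
    return np.array([K[0,0]*u[0]+K[0,2],K[1,1]*u[1]+K[1,2]])
def tri(rs):
    A=np.zeros((3,3));b=np.zeros(3)
    for o,d in rs:
        d=d/np.linalg.norm(d);P=np.eye(3)-np.outer(d,d);A+=P;b+=P@o
    p=np.linalg.solve(A,b)
    return p,[float(np.linalg.norm((np.eye(3)-np.outer(d,d)/(d@d))@(p-o))) for o,d in rs]
E
python3 - <<'E'
from h import *
for n in ("side","top","wrist"):
    c=optics.calibration(n); print(n,c)
    im,d=optics.capture(n); cv2.imwrite(f"pics/{n}0.png",im); np.save(f"pics/{n}0.npy",d)
    s=robot.sense()
print(s)
E
```

```text
pics
side {'K': array([[515.91866435,   0.        , 271.08860637],
       [  0.        , 515.91866435, 203.70350424],
       [  0.        ,   0.        ,   1.        ]]), 'k1': 0.05700340127971664, 'eye': array([0.05457565, 0.81956439, 1.1812869 ]), 'orientation': array([-0.82688259,  2.62865295, -1.03432812])}
top {'K': array([[467.40375891,   0.        , 285.43423494],
       [  0.        , 467.40375891, 217.3706444 ],
       [  0.        ,   0.        ,   1.        ]]), 'k1': -0.10711237475086977, 'eye': array([0.32491783, 0.06447944, 1.5404565 ]), 'orientation': array([-2.15014904,  2.14160648, -0.14817088])}
wrist {'K': array([[306.3405136 ,   0.        , 278.67261716],
       [  0.        , 306.3405136 , 214.76199907],
       [  0.        ,   0.        ,   1.        ]]), 'k1': -0.035855265357240027, 'T_tool_cam': array([[ 5.78369768e-04, -9.73917389e-01, -2.26902148e-01,
         6.52399252e-02],
       [ 9.99999722e-01,  6.70201133e-04, -3.27678392e-04,
        -1.58659963e-04],
       [ 4.71201761e-04, -2.26901895e-01,  9.73917506e-01,
        -1.79658593e-01],
       [ 0.00000000e+00,  0.00000000e+00,  0.00000000e+00,
         1.00000000e+00]])}
{'time_s': 0.15, 'q': array([-1.29705824e+00,  8.77744409e-02,  1.37187037e+00,  2.71145559e-05,
        1.68358304e+00, -1.03094545e-01]), 'dq': array([ 2.14439812e-03, -6.17287790e-04, -3.52210413e-03,  1.35215666e-03,
        5.02243240e-04,  6.94311402e-05]), 'effort': array([-8.10720103e-04, -3.40644836e+01, -3.02793396e+01,  7.16397702e-02,
        3.05100752e-02, -1.03253894e-04]), 'ee_pos': array([ 0.2022849 , -0.5110149 ,  0.20459758]), 'eef_rot': array([-3.08438949e+00, -5.88130305e-01,  1.76624691e-04]), 'contact_force': array([-1.411338  , -0.38976412, -0.51008587]), 'wrist_torque': array([ 0.01990032, -0.01509474, -0.01497639]), 'grip_width': 0.09421311090334275}
```

View pics/top0.png

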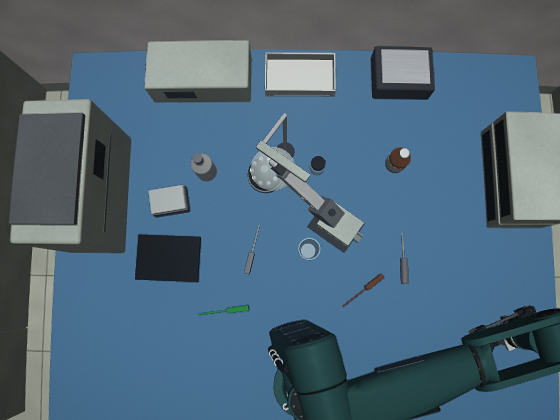

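View pics/side0.png

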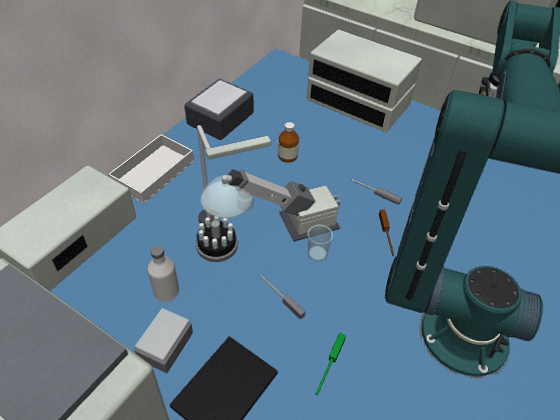

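View pics/wrist0.png

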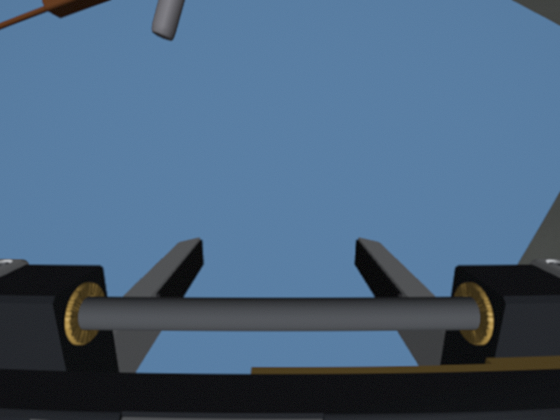

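```bash
python3 - <<'E'
from h import *
C={n:cam(n) for n in("top","side")}
things="pin_handle pin_tip screwdriver access_hole stand lock_plunger grip_window next_window button_left button_right lamp_bar lamp_post hood_rim carousel beaker jar amber_bottle".split()
for t in things:
    r={n:[(np.round(x["centre"],1).tolist(),round(x["p"],2)) for x in optics.landmark_of(n,t)[:4]] for n in C}
    s=""
    if all(r.values()):
        p,e=tri([ray(C[n],r[n][0][0]) for n in C]); s=f"{np.round(p,4)} res {np.round(e,4)}"
    print(t,r,s)
for n,box in (("top",[(225,215,270,285),(385,225,430,295)]),("side",[(250,265,320,325),(340,170,410,215)])):
    im=cv2.imread(f"pics/{n}0.png")
    ims=[cv2.resize(im[b:d,a:c],(400,int(400*(d-b)/(c-a)) ),interpolation=cv2.INTER_CUBIC)[:600] for a,b,c,d in box]
    h=min(i.shape[0] for i in ims); cv2.imwrite(f"pics/crop_{n}.png",cv2.resize(np.hstack([i[:h] for i in ims]),(800,h)))
im=cv2.imread("pics/top0.png"); cv2.imwrite("pics/stand_top.png",cv2.resize(im[100:270,230:380],(700,600)[::1] if 0 else (529,600),interpolation=cv2.INTER_CUBIC))
im=cv2.imread("pics/side0.png"); cv2.imwrite("pics/stand_side.png",cv2.resize(im[110:275,180:360],(654,600),interpolation=cv2.INTER_CUBIC))
E
```

```text
pin_handle {'top': [([248.5, 259.5], 0.65), ([373.7, 283.2], 0.57), ([236.2, 311.6], 0.55)], 'side': [([335.3, 345.8], 0.78), ([384.4, 221.6], 0.59), ([294.0, 304.2], 0.56)]} [ 0.336   0.1845 -0.0768] res [0.0737 0.0737]
pin_tip {'top': [([342.5, 302.8], 0.65), ([196.3, 316.0], 0.54), ([168.8, 205.4], 0.51), ([258.3, 221.6], 0.45)], 'side': [([393.3, 255.9], 0.75), ([258.6, 275.3], 0.63), ([314.4, 389.9], 0.58)]} [ 0.2579 -0.1173  0.0069] res [0.0072 0.0072]
screwdriver {'top': [([400.6, 258.6], 0.61), ([170.8, 203.0], 0.33)], 'side': [([374.1, 191.4], 0.61)]} [ 0.4076 -0.3057  0.0192] res [0.0001 0.0001]
access_hole {'top': [([358.9, 237.0], 0.88), ([168.5, 256.7], 0.71)], 'side': [([337.1, 199.2], 0.73)]} [ 0.47   -0.1631  0.0698] res [0.0034 0.0034]
stand {'top': [([335.4, 223.1], 0.86), ([315.7, 168.2], 0.39), ([171.3, 203.0], 0.3), ([403.6, 260.7], 0.26)], 'side': [([309.7, 221.4], 0.68)]} [ 0.5212 -0.0973 -0.0022] res [0.0059 0.0059]Traceback (most recent call last):
  File "<stdin>", line 5, in <module>
ValueError: it knows: access_hole, amber_bottle, beaker, carousel, grip_window, hood_rim, jar, lamp_bar, lamp_post, latch_face, next_window, notebook, pin_handle, pin_tip, screwdriver, stand, tip_box, wash_bottle
```

```bash
python3 - <<'E'
from h import *
C={n:cam(n) for n in("top","side")}
things="grip_window next_window lamp_bar lamp_post carousel beaker jar".split()
p,e=tri([ray(C["top"],[248.5,259.5]),ray(C["side"],[294,304.2])]); print("pin",p,e)
p,e=tri([ray(C["top"],[258.3,221.6]),ray(C["side"],[258.6,275.3])]); print("tip",p,e)
for t in things:
    r={n:[(np.round(x["centre"],1).tolist(),round(x["p"],2)) for x in optics.landmark_of(n,t)[:3]] for n in C}
    s=""
    if all(r.values()):
        p,e=tri([ray(C[n],r[n][0][0]) for n in C]); s=f"{np.round(p,4)} res {np.round(e,4)}"
    print(t,r,s)
for n,box in (("top",[(225,215,270,285),(385,225,430,295)]),("side",[(250,265,320,325),(340,165,410,225)])):
    im=cv2.imread(f"pics/{n}0.png")
    cv2.imwrite(f"pics/crop_{n}.png",np.hstack([cv2.resize(im[b:d,a:c],None,fx=5.6,fy=5.6,interpolation=cv2.INTER_CUBIC) for a,b,c,d in box]))
im=cv2.imread("pics/top0.png"); cv2.imwrite("pics/stand_top.png",cv2.resize(im[100:270,230:380],(529,600),interpolation=cv2.INTER_CUBIC))
im=cv2.imread("pics/side0.png"); cv2.imwrite("pics/stand_side.png",cv2.resize(im[110:275,180:360],(654,600),interpolation=cv2.INTER_CUBIC))
print(robot.sense()["time_s"])
E
```

```text
pin [0.39696691 0.18785503 0.02470603] [0.006669401022944487, 0.006669401022944419]
tip [0.52567163 0.15935029 0.01194183] [0.0035085587459624664, 0.0035085587459626278]
grip_window {'top': [([302.6, 195.4], 0.63), ([207.3, 170.5], 0.41)], 'side': [([272.7, 190.7], 0.87), ([220.3, 242.8], 0.27)]} [0.5796 0.0191 0.1935] res [0.0033 0.0033]
next_window {'top': [([317.7, 200.8], 0.6)], 'side': [([279.1, 195.6], 0.79), ([259.2, 274.0], 0.74), ([291.3, 304.5], 0.35)]} [ 0.5803 -0.0267  0.1325] res [0.0028 0.0028]
lamp_bar {'top': [([309.1, 180.4], 0.6)], 'side': [([268.6, 142.7], 0.65), ([207.5, 220.0], 0.5), ([291.4, 301.2], 0.2)]} [0.5961 0.0091 0.3437] res [0.0023 0.0023]
lamp_post {'top': [([284.0, 151.3], 0.87)], 'side': [([208.7, 220.2], 0.97)]} [ 0.7695  0.0757 -0.0009] res [0.0033 0.0033]
carousel {'top': [([266.1, 177.7], 0.61), ([306.5, 196.4], 0.17)], 'side': [([219.8, 244.2], 0.69)]} [0.6759 0.1359 0.0129] res [0.0013 0.0013]
beaker {'top': [([308.4, 251.7], 0.96), ([312.8, 198.4], 0.2)], 'side': [([317.6, 253.9], 0.55)]} [ 0.4312 -0.0047  0.0018] res [0.0003 0.0003]
jar {'top': [([271.9, 166.4], 0.41)], 'side': [([244.2, 203.3], 0.61)]} [0.6434 0.1007 0.1886] res [0.0287 0.0287]
1.35
```

View pics/crop_top.png

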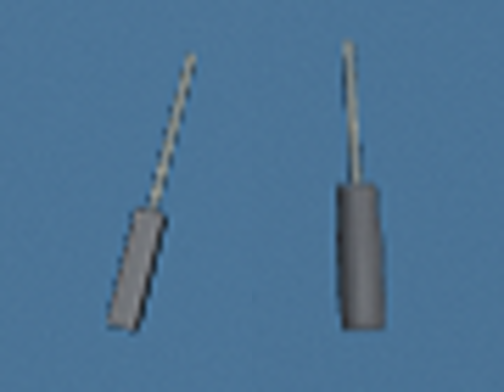

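View pics/crop_side.png

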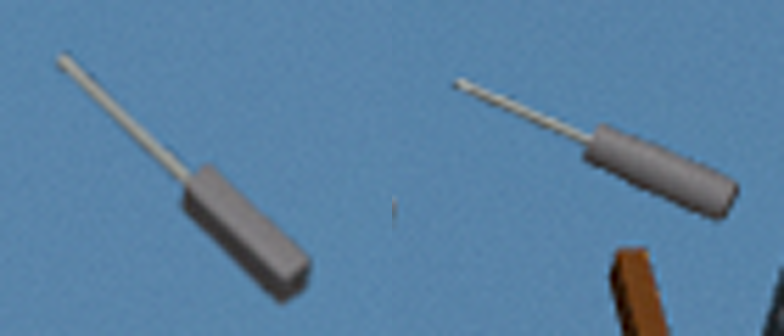

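View pics/stand_top.png

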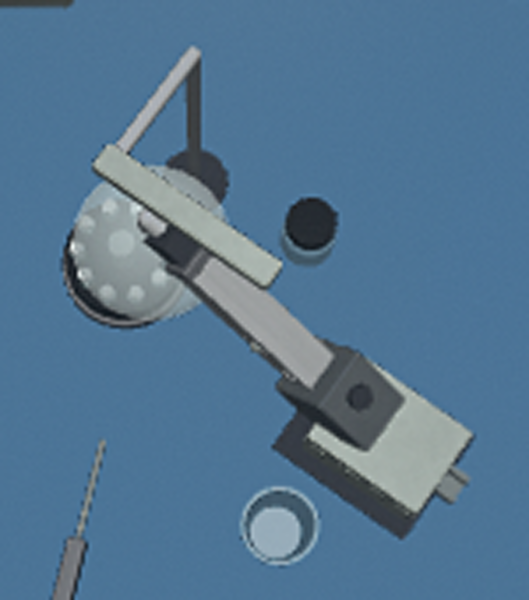

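View pics/stand_side.png

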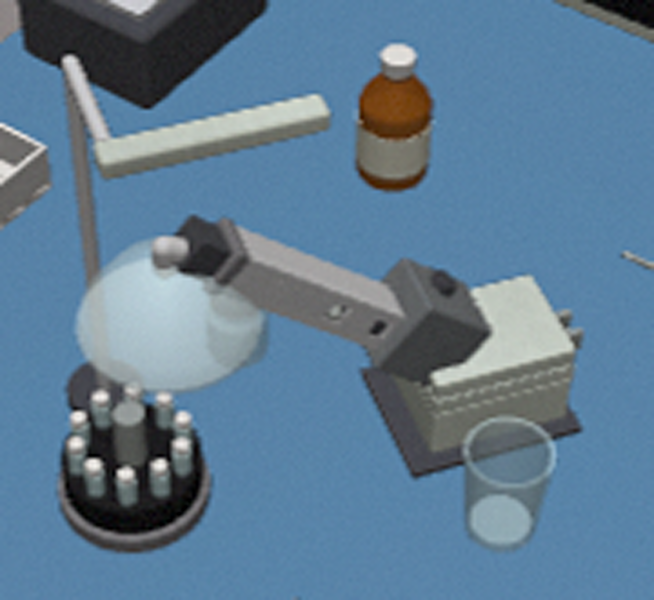

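Grey candidates: top (248,262) with a box-shaped handle and top (404,260) with a round one. Brown (365,290) and green (236,310) are excluded. The crop confirms that the flat handle at (248,262) is the release pin. Next I look at the stand from the wrist.

```bash
python3 -m inch '[[[0,0,8],[0.03,0.04,0.04],0.09],[[0,0,16],[0.06,0.08,0.08],0.09],[[0,0,24],[0.09,0.12,0.12],0.09],[[0,0,32],[0.12,0.16,0.15],0.09],[[0,0,37],[0.15,0.20,0.18],0.09],[[0,0,37],[0.18,0.24,0.19],0.09],[[0,0,37],[0.20,0.28,0.19],0.09],[[0,0,37],[0.20,0.28,0.19],0.09],[[0,0,37],[0.20,0.28,0.19],0.09],[[0,0,37],[0.20,0.28,0.19],0.09]]'; python3 - <<'E'
from h import *
s=robot.sense(); C=cam("wrist",s)
im,d=optics.capture("wrist"); cv2.imwrite("pics/w1.png",im); np.save("pics/w1.npy",d); np.save("pics/w1W.npy",C[2])
for t in "access_hole stand grip_window next_window lamp_bar latch_face".split():
    print(t,[(np.round(x["centre"],1).tolist(),round(x["p"],2)) for x in optics.landmark_of("wrist",t)[:3]])
E
```

```text
time_s: 2.35
ee_pos: [0.4028, -0.2308, 0.3959]
eef_rot: [2.737, 1.54, -0.0]
contact_force: [-0.2, 0.7, -0.3]
grip_width: 0.0902
access_hole [([291.6, 132.8], 0.6)]
stand [([295.5, 77.8], 0.77)]
grip_window [([293.1, 93.3], 0.63)]
next_window [([447.9, 120.7], 0.19)]
lamp_bar []
latch_face [([296.2, 96.5], 0.61)]
```

View pics/w1.png

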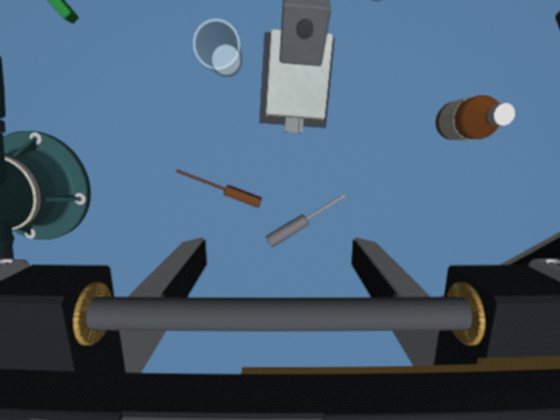

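```bash
cat > seg.py <<'E'
from h import *
def cloud(C,d):
    K,k1,W=C; v,u=np.mgrid[0:420,0:560]
    p=np.stack([u,v],-1).reshape(-1,1,2).astype(np.float64)
    x=((p-[[K[0,2],K[1,2]]])/[K[0,0],K[1,1]]).reshape(420,560,2); y=x.copy()
    for _ in range(20): y=x/(1+k1*(y**2).sum(-1,keepdims=True))
    q=np.dstack([y*d[...,None],d])
    P=q@W[:3,:3].T+W[:3,3]; P[d==0]=np.nan; return P
E
python3 - <<'E'
from seg import *
for n,C in (("w1",(cam("wrist")[0],cam("wrist")[1],np.load("pics/w1W.npy"))),("top0",cam("top")),("side0",cam("side"))):
    im=cv2.imread(f"pics/{n}.png"); P=cloud(C,np.load(f"pics/{n}.npy"))
    near=(abs(P[...,0]-.5)<.12)&(abs(P[...,1]+.12)<.12)
    fl=near&(abs(P[...,2])<.01); print(n,"floor",np.nanmedian(P[fl][:,2]))
    m=near&(P[...,2]>.08)&(P[...,2]<.1)&(im.min(-1)>150)
    m=cv2.morphologyEx(m.astype(np.uint8),cv2.MORPH_OPEN,np.ones((3,3)))>0
    pt=P[m]; r=cv2.minAreaRect(pt[:,:2].astype(np.float32)); print(" white top",m.sum(),np.median(pt[:,2]),r)
    # trough: steel near hole z .05-.08 
    m=(abs(P[...,0]-.47)<.03)&(abs(P[...,1]+.163)<.03)&(P[...,2]>.045)&(P[...,2]<.08)&(im.min(-1)<170)
    pt=P[m]
    if m.sum()>5: print(" trough",m.sum(),pt.mean(0),cv2.minAreaRect(pt[:,:2].astype(np.float32)))
    # bar
    m=(P[...,2]>.355)&(P[...,2]<.37)&(abs(P[...,0]-.66)<.12)&(abs(P[...,1]-.07)<.15)
    pt=P[m]
    if m.sum()>20: print(" bar",m.sum(),np.median(pt[:,2]),cv2.minAreaRect(pt[:,:2].astype(np.float32)),cv2.boxPoints(cv2.minAreaRect(pt[:,:2].astype(np.float32))))
E
```

```text
w1 floor 0.0005097748668078106
 white top 3517 0.09037009815343128 ((0.4817272424697876, -0.08172210305929184), (0.11690190434455872, 0.1665550172328949), 54.55186080932617)
 trough 297 [ 0.47270032 -0.15981577  0.06187178] ((0.4693595767021179, -0.15892833471298218), (0.02190876565873623, 0.05945874750614166), 54.6683235168457)
top0 floor 0.00014769601021569212
 white top 628 0.08981282154729608 ((0.5162310004234314, -0.10052669048309326), (0.11505214869976044, 0.08765792846679688), 54.62494659423828)
 trough 64 [ 0.47421386 -0.15988902  0.06149148] ((0.47391456365585327, -0.15949344635009766), (0.02002001740038395, 0.028837116435170174), 54.721168518066406)
 bar 691 0.36146243585675886 ((0.6790339350700378, 0.049608856439590454), (0.15940473973751068, 0.12216057628393173), 52.054710388183594) [[ 0.5818564   0.02431452]
 [ 0.6781921  -0.0508031 ]
 [ 0.77621144  0.0749032 ]
 [ 0.6798758   0.15002081]]
side0 floor 0.0011917851876785956
 white top 528 0.09054100735581982 ((0.5129210352897644, -0.1040847972035408), (0.11959612369537354, 0.09082482010126114), 54.637733459472656)
 trough 36 [ 0.46868221 -0.1667183   0.06530655] ((0.46961894631385803, -0.1662188172340393), (0.01517149806022644, 0.033802516758441925), 55.58790588378906)
 bar 633 0.3612733405716273 ((0.6648042798042297, 0.0861445963382721), (0.19136711955070496, 0.10176581889390945), 20.5465087890625) [[0.5573491  0.10020889]
 [0.5930656  0.00491665]
 [0.7722595  0.0720803 ]
 [0.73654294 0.16737255]]
```

```bash
python3 - <<'E'
from seg import *
print(np.round(robot.sense()["q"],3))
for n,C in (("top0",cam("top")),("side0",cam("side"))):
    im=cv2.imread(f"pics/{n}.png"); P=cloud(C,np.load(f"pics/{n}.npy"))
    near=(abs(P[...,0]-.44)<.11)&(abs(P[...,1]-.18)<.06)
    m=near&(P[...,2]>.015)&(P[...,2]<.04); pt=P[m]; print(n,m.sum(),np.percentile(pt[:,2],[5,50,95]),cv2.minAreaRect(pt[:,:2].astype(np.float32)))
    b=im.astype(int); m=near&(b[...,0]-b[...,2]<40); pt=P[m]; c=pt[:,:2].mean(0); print(" all",m.sum(),c,cv2.minAreaRect(pt[:,:2].astype(np.float32)))
E
```

```text
[-0.647 -0.062  1.146 -0.     2.059 -0.096]
top0 155 [0.01683359 0.0250761  0.03145712] ((0.43773776292800903, 0.17811959981918335), (0.017719604074954987, 0.1626882553100586), 76.336181640625)
 all 180 [0.41590013 0.18298869] ((0.438510537147522, 0.17805436253547668), (0.017851296812295914, 0.1611296683549881), 76.78900146484375)
side0 245 [0.01577694 0.02490992 0.02970461] ((0.4371557831764221, 0.1749143898487091), (0.020399974659085274, 0.16717666387557983), 76.41757202148438)
 all 323 [0.40817099 0.18456648] ((0.4394668638706207, 0.17547473311424255), (0.018796375021338463, 0.17137090861797333), 76.61393737792969)
```

```bash
python3 -m inch '[[[0,0,-8],[0,0.04,0],0.09],[[0,0,-16],[0,0.08,0],0.09],[[0,0,-24],[0,0.12,0],0.09],[[0,0,-32],[0,0.16,0],0.09],[[0,0,-40],[0,0.20,-0.02],0.09],[[0,0,-48],[0,0.24,-0.05],0.09],[[0,0,-56],[0,0.28,-0.08],0.09],[[0,0,-64],[0,0.33,-0.12],0.09],[[0,0,-71],[-0.02,0.38,-0.16],0.09],[[0,0,-71],[-0.03,0.415,-0.19],0.09],[[0,0,-71],[-0.03,0.415,-0.2],0.09],[[0,0,-71],[-0.03,0.415,-0.2],0.09]]'; python3 - <<'E'
from h import *
s=robot.sense(); C=cam("wrist",s)
im,d=optics.capture("wrist"); cv2.imwrite("pics/w2.png",im); np.save("pics/w2.npy",d); np.save("pics/w2W.npy",C[2])
for t in "pin_handle pin_tip".split():
    for x in optics.landmark_of("wrist",t)[:3]: print(t,np.round(x["centre"],1),round(x["p"],2),at_z(C,x["centre"],.013))
print(s["q"],s["time_s"])
E
```

```text
time_s: 3.9
ee_pos: [0.3686, 0.1835, 0.1906]
eef_rot: [3.122, -0.339, -0.012]
contact_force: [-0.1, -1.2, -1.3]
grip_width: 0.0902
pin_handle [270.1 301.7] 0.94 [0.23925783 0.22290785 0.013     ]
pin_handle [267.8 180. ] 0.64 [0.39303028 0.19089316 0.013     ]
pin_handle [ 57.1 217.4] 0.2 [0.40441409 0.45268482 0.013     ]
pin_tip [532.7 238.4] 0.59 [ 0.25123413 -0.11786341  0.013     ]
pin_tip [273.8  60.5] 0.56 [0.51767707 0.15598065 0.013     ]
[ 3.22648429e-01 -2.17762221e-01  1.68745345e+00  1.61525914e-03
  1.67930507e+00  2.10982554e+00] 3.9
```

View pics/w2.png

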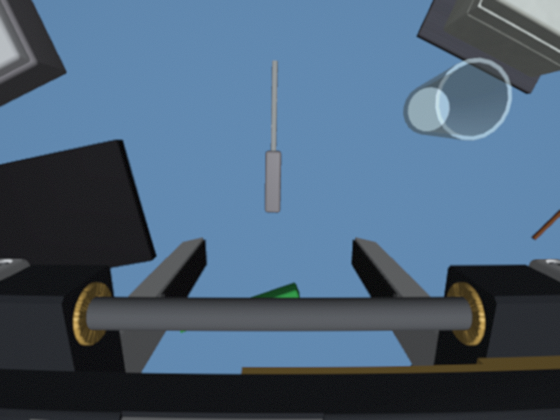

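```bash
python3 - <<'E'
from seg import *
K,k1,_=cam("wrist"); C=(K,k1,np.load("pics/w2W.npy"))
im=cv2.imread("pics/w2.png").astype(int); P=cloud(C,np.load("pics/w2.npy"))
v,u=np.mgrid[0:420,0:560]; m=(u>255)&(u<292)&(v>50)&(v<220)&(im[...,0]-im[...,2]<30)
hd=m&(v>150); rd=m&(v<148)
for k in (hd,rd):
    q=P[k]; print(k.sum(),np.round(np.percentile(q[:,2],[5,50,95]),4),np.round(q.mean(0),4),cv2.minAreaRect(q[:,:2].astype(np.float32)))
top=P[hd]; top=top[top[:,2]>.022]; print("top",top.mean(0),cv2.minAreaRect(top[:,:2].astype(np.float32)))
a=P[hd][:,:2].mean(0);b=P[rd][:,:2].mean(0); print(np.degrees(np.arctan2(*(b-a)[::-1])))
# two-view height of the handle centre: wrist+top
T=cam("top"); print(tri([ray(C,[272.5,182]),ray(T,[248.5,259.5])]))
print(R.from_rotvec(robot.sense()["eef_rot"]).as_matrix()[:,0])
E
```

```text
903 [nan nan nan] [nan nan nan] ((0.3915456533432007, 0.18546162545681), (0.016756020486354828, 0.0680236965417862), 75.95307922363281)
415 [nan nan nan] [nan nan nan] ((0.47274142503738403, 0.16610074043273926), (0.004995107650756836, 0.09096895158290863), 76.20403289794922)
top [0.39201556 0.18529432 0.0261843 ] ((0.39146098494529724, 0.18548280000686646), (0.016756020486354828, 0.06819828599691391), 75.95307922363281)
nan
(array([0.39969967, 0.18325275, 0.096822  ]), [0.001034941861899458, 0.0010349418618994682])
[ 9.76115884e-01 -2.17250394e-01  2.16025183e-04]
```

```bash
python3 -m inch '[[[0,0,-1.5],[0.023,0.002,-0.04],0.05],[[0,0,-1.5],[0.023,0.002,-0.08],0.05],[[0,0,-1.5],[0.023,0.002,-0.12],0.05],[[0,0,-1.5],[0.023,0.002,-0.15],0.05],[[0,0,-1.5],[0.023,0.002,-0.17],0.05],[[0,0,-1.5],[0.023,0.002,-0.18],0.05],[[0,0,-1.5],[0.023,0.002,-0.185],0.05],[[0,0,-1.5],[0.023,0.002,-0.185],0.05],[[0,0,-1.5],[0.023,0.002,-0.185],0.05]]'; python3 - <<'E'
from h import *
im,d=optics.capture("wrist"); cv2.imwrite("pics/w3.png",im); print(robot.sense()["ee_pos"])
E
```

```text
time_s: 4.95
ee_pos: [0.3966, 0.1839, 0.0119]
eef_rot: [-3.117, 0.385, -0.005]
contact_force: [-0.2, -0.4, 0.2]
grip_width: 0.0501
[0.39646772 0.18405434 0.01190806]
```

View pics/w3.png

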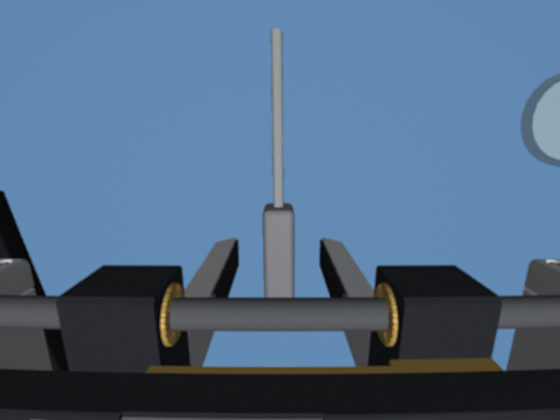

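```bash
python3 -m inch '[[[0,0,0],[-0.005,0.001,-0.004],0.05],[[0,0,0],[-0.005,0.001,-0.007],0.05],[[0,0,0],[-0.005,0.001,-0.007],0.05],[[0,0,0],[-0.005,0.001,-0.007],0.0],[[0,0,0],[-0.005,0.001,-0.007],0.0],[[0,0,0],[-0.005,0.001,-0.007],0.0],[[0,0,0],[-0.005,0.001,-0.007],0.0],[[0,0,0],[-0.005,0.001,-0.007],0.0],[[0,0,0],[-0.005,0.001,-0.007],0.0]]'
```

```text
time_s: 5.9
ee_pos: [0.3916, 0.1851, 0.0049]
eef_rot: [-3.117, 0.385, -0.005]
contact_force: [0.4, -0.3, 0.8]
grip_width: 0.018
```

```bash
python3 -m inch '[[[0,0,0],[0,0,0.03],0],[[0,0,0],[0,0,0.07],0],[[0,0,0],[0,0,0.12],0],[[0,0,6],[0,-0.02,0.16],0],[[0,0,14],[-0.01,-0.06,0.19],0],[[0,0,22],[-0.02,-0.1,0.19],0],[[0,0,30],[-0.02,-0.15,0.19],0],[[0,0,38],[-0.02,-0.20,0.19],0],[[0,0,46],[-0.02,-0.25,0.19],0],[[0,0,54],[-0.02,-0.30,0.19],0],[[0,0,62],[-0.02,-0.35,0.19],0],[[0,0,68.7],[-0.022,-0.40,0.18],0]]'
```

```text
time_s: 7.1
ee_pos: [0.3719, -0.1486, 0.1915]
eef_rot: [-2.868, -1.277, -0.005]
contact_force: [1.2, 0.1, -0.0]
grip_width: 0.0177
```

```bash
python3 -c "
from workcell import robot
import numpy as np
from scipy.spatial.transform import Rotation as R
s=robot.sense();x=R.from_rotvec(s['eef_rot']).as_matrix()[:,0];print(s['ee_pos'],np.degrees(np.arctan2(x[1],x[0])),s['grip_width'],np.round(s['q'],2))"
```

```text
[ 0.3718584  -0.14859934  0.19153427] 47.99199050414905 0.017661441881071663 [-0.53 -0.25  1.71  0.    1.68  0.21]
```

```bash
python3 -m inch '[[[0,0,3],[-0.002,-0.05,-0.01],0],[[0,0,6.6],[-0.002,-0.10,-0.03],0],[[0,0,6.6],[-0.002,-0.14,-0.06],0],[[0,0,6.6],[-0.002,-0.158,-0.09],0],[[0,0,6.6],[-0.002,-0.158,-0.11],0],[[0,0,6.6],[-0.002,-0.158,-0.12],0],[[0,0,6.6],[-0.002,-0.158,-0.12],0],[[0,0,6.6],[-0.002,-0.158,-0.12],0],[[0,0,6.6],[-0.002,-0.158,-0.12],0]]'; python3 - <<'E'
from seg import *
s=robot.sense(); C=cam("wrist",s)
im,d=optics.capture("wrist"); cv2.imwrite("pics/w4.png",im); np.save("pics/w4.npy",d); np.save("pics/w4W.npy",C[2])
x=R.from_rotvec(s['eef_rot']).as_matrix()[:,0];print(s['ee_pos'],np.degrees(np.arctan2(x[1],x[0])))
for t in "pin_tip access_hole".split():
    for x in optics.landmark_of("wrist",t)[:3]: print(t,np.round(x["centre"],1),round(x["p"],2),at_z(C,x["centre"],.062+(s['ee_pos'][2]-.054)*(t=="pin_tip")))
E
```

```text
time_s: 8.0
ee_pos: [0.3709, -0.307, 0.0734]
eef_rot: [2.79, 1.441, 0.006]
contact_force: [0.9, -0.2, -0.2]
grip_width: 0.018
[ 0.37089665 -0.3070026   0.07337363] 54.650056200033724
pin_tip [275.9  15.6] 0.85 [ 0.44420723 -0.2007291   0.08137363]
pin_tip [ 12.3 121.1] 0.82 [ 0.29587803 -0.15749616  0.08137363]
```

View pics/w4.png

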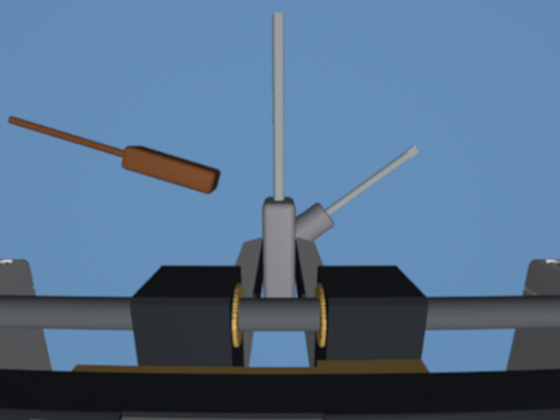

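```bash
python3 - <<'E'
from seg import *
im=cv2.imread("pics/w1.png"); cv2.imwrite("pics/w1c.png",cv2.resize(im[100:145,255:335],None,fx=9,fy=9,interpolation=cv2.INTER_CUBIC))
K,k1,_=cam("wrist"); C=(K,k1,np.load("pics/w1W.npy")); P=cloud(C,np.load("pics/w1.npy"))
for r in (118,122,125,128,131): print(r,np.round(P[r,280:310:2,2]*1000).astype(int))
E
```

```text
118 [44 45 48 72 71 53 53 55 54 54 71 76 78 80 82]
122 [ 8  8  8 71 68 55 54 55 53 55 69 70  7  8  9]
125 [ 1 -1  2 72 70 52 54 54 55 55 72 71 10  9  9]
128 [ 2  0  1 71 69 54 53 56 54 60 72 71  0  0 -1]
131 [ 0  2 -1 52 54 56 54 55 55 67 69  1 -1  1  0]
```

View pics/w1c.png

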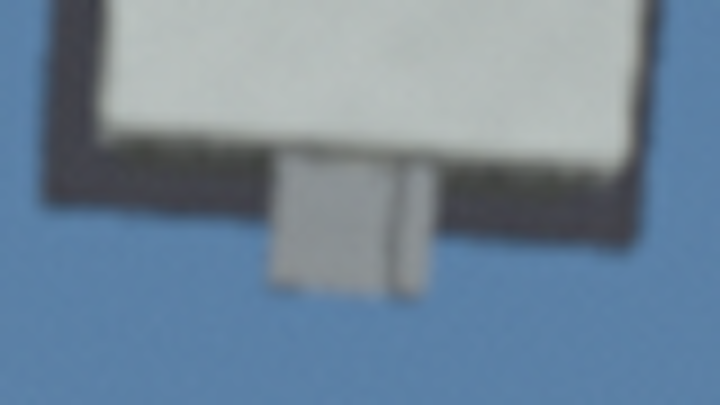

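```bash
python3 - <<'E'
from h import *
K,k1,_=cam("wrist"); C=(K,k1,np.load("pics/w1W.npy"))
th=np.radians(54.6);u=np.array([np.cos(th),np.sin(th)]);v=np.array([-u[1],u[0]])
def st(p): return np.round([p[:2]@u,p[:2]@v],4)
for r in (120,126,131):
    off=-(r-126)*0.06
    a=at_z(C,[285.7+off,r],.071);b=at_z(C,[303.2+off,r],.071); print(r,st(a),st(b),st((a+b)/2),(a+b)/2)
a=at_z(C,[255+272/9,100+290/9],.054);b=at_z(C,[255+425/9,100+297/9],.071);print("mouth",st(a),st(b))
# block corners top z .09
for px in ((255+105/9,100+128/9),(255+625/9,100+165/9)): print("corner",st(at_z(C,px,.09)))
print("top est mouth",st(np.array([.4687,-.1674])),"side",st(np.array([.4655,-.1709])),"lm",st(np.array([.470,-.1631])))
C4=(K,k1,np.load("pics/w4W.npy")); print("tip",st(at_z(C4,[277.5,15],.0814)),"rod base",st(at_z(C4,[278,197],.0814)),"tcp",st(np.array([.3709,-.307])))
E
```

```text
120 [ 0.1475 -0.4662] [ 0.1495 -0.4939] [ 0.1485 -0.48  ] [ 0.47732426 -0.15702255  0.071     ]
126 [ 0.1383 -0.4664] [ 0.1403 -0.4941] [ 0.1393 -0.4802] [ 0.47215582 -0.16463558  0.071     ]
131 [ 0.1306 -0.4665] [ 0.1326 -0.4943] [ 0.1316 -0.4804] [ 0.46781989 -0.17102299  0.071     ]
mouth [ 0.1293 -0.4667] [ 0.1295 -0.4935]
corner [ 0.1524 -0.4359]
corner [ 0.1529 -0.524 ]
top est mouth [ 0.1351 -0.479 ] side [ 0.1304 -0.4784] lm [ 0.1393 -0.4776]
tip [ 0.094  -0.4792] rod base [ 3.000e-04 -4.795e-01] tcp [-0.0354 -0.4802]
```

```bash
python3 -m inch '[[[0,0,0],[0,0,-0.01],0],[[0,0,0],[0,0,-0.0194],0],[[0,0,0],[0.006,0.008,-0.0194],0],[[0,0,0],[0.012,0.016,-0.0194],0],[[0,0,0],[0.0177,0.0243,-0.0194],0],[[0,0,0],[0.0235,0.0324,-0.0194],0],[[0,0,0],[0.0295,0.0405,-0.0194],0],[[0,0,0],[0.0295,0.0405,-0.0194],0]]'; python3 - <<'E'
from seg import *
ims=[]
for n,(cx,cy) in (("top",(365,245)),("side",(345,205))):
    im,d=optics.capture(n); ims.append(cv2.resize(im[cy-35:cy+35,cx-35:cx+35],(400,400),interpolation=cv2.INTER_CUBIC))
cv2.imwrite("pics/ins1.png",np.hstack(ims))
im,d=optics.capture("wrist"); cv2.imwrite("pics/w5.png",im)
E
```

```text
time_s: 8.95
ee_pos: [0.401, -0.2653, 0.0537]
eef_rot: [2.789, 1.444, 0.007]
contact_force: [0.5, -0.5, -1.5]
grip_width: 0.0177
```

View pics/ins1.png

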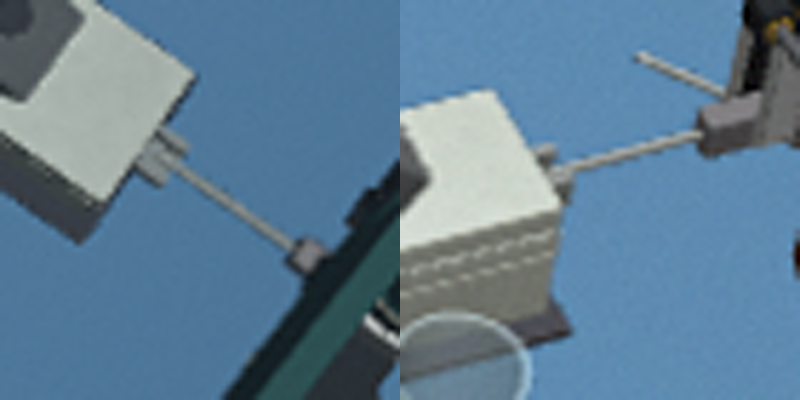

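View pics/w5.png

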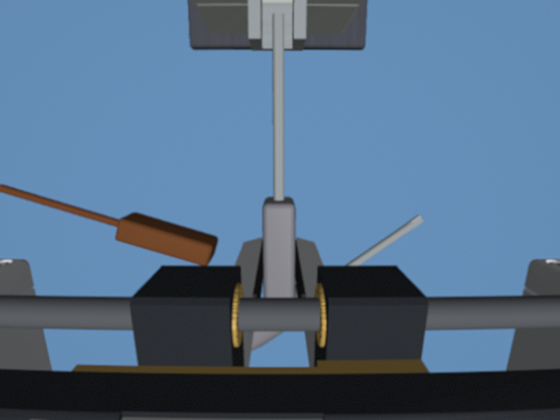

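Wrist view: the rod (column 278) is centred in the trough (columns 249–306). Now I push it in.

```bash
python3 -m inch '[[[0,0,0],[0.006,0.008,0],0],[[0,0,0],[0.012,0.0165,0],0],[[0,0,0],[0.0175,0.0245,0],0],[[0,0,0],[0.022,0.031,0],0],[[0,0,0],[0.0243,0.034,0],0],[[0,0,0],[0.026,0.0365,0],0],[[0,0,0],[0.0278,0.039,0],0],[[0,0,0],[0.029,0.0408,0],0],[[0,0,0],[0.029,0.0408,0],0]]'; python3 - <<'E'
from seg import *
ims=[]
for n,(cx,cy) in (("top",(335,215)),("side",(305,195))):
    im,d=optics.capture(n); cv2.imwrite(f"pics/{n}1.png",im); ims.append(cv2.resize(im[cy-40:cy+40,cx-40:cx+40],(400,400),interpolation=cv2.INTER_CUBIC))
cv2.imwrite("pics/ins2.png",np.hstack(ims))
E
```

```text
time_s: 10.0
ee_pos: [0.429, -0.2258, 0.0536]
eef_rot: [2.79, 1.442, 0.005]
contact_force: [-2.9, -2.8, -0.0]
grip_width: 0.0175
```

View pics/ins2.png

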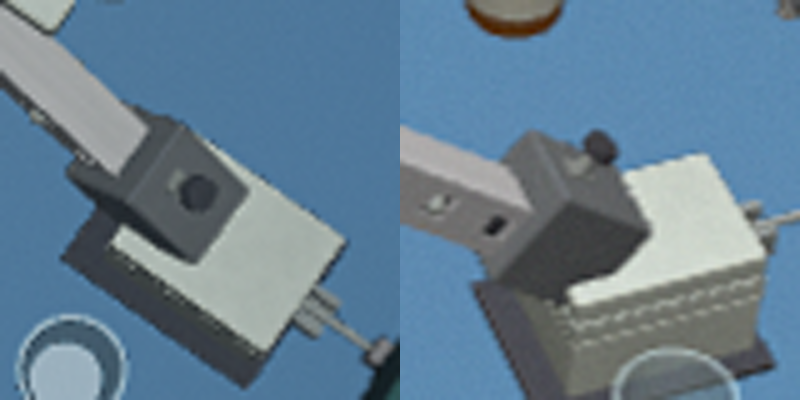

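The plunger has popped up. In the side view its dark head stands clear of the housing at about (600,145) in the crop. Now I withdraw and take the pin back.

```bash
python3 -m inch '[[[0,0,0],[-0.0087,-0.0122,0],0],[[0,0,0],[-0.02,-0.0285,0],0],[[0,0,0],[-0.0348,-0.0489,0],0],[[0,0,0],[-0.0521,-0.0734,0],0],[[0,0,0],[-0.0637,-0.0897,0.0],0],[[0,0,0],[-0.0637,-0.0897,0.03],0],[[0,0,0],[-0.0637,-0.0897,0.08],0],[[0,0,0],[-0.0637,-0.0897,0.12],0],[[0,0,-8],[-0.0637,-0.06,0.14],0],[[0,0,-16],[-0.0637,-0.02,0.14],0],[[0,0,-24],[-0.06,0.03,0.14],0],[[0,0,-32],[-0.055,0.08,0.14],0]]'
python3 -m inch '[[[0,0,-6],[0,0.05,0],0],[[0,0,-12],[0,0.1,0],0],[[0,0,-18],[0,0.15,0],0],[[0,0,-25],[0,0.2,0],0],[[0,0,-30],[0,0.24,0],0]]'
python3 -c "
from workcell import robot
import numpy as np
from scipy.spatial.transform import Rotation as R
s=robot.sense();x=R.from_rotvec(s['eef_rot']).as_matrix()[:,0];y=np.degrees(np.arctan2(x[1],x[0]));print(s['ee_pos'],y,np.array([.3916,.1851,.0049])-s['ee_pos'],-14.1-y)"
```

```text
time_s: 11.3
ee_pos: [0.3737, -0.1549, 0.1939]
eef_rot: [3.075, 0.643, 0.009]
contact_force: [1.0, 0.5, -1.2]
grip_width: 0.0179
time_s: 11.8
ee_pos: [0.3738, 0.0744, 0.1941]
eef_rot: [-3.136, 0.163, -0.01]
contact_force: [0.6, -0.2, -0.6]
grip_width: 0.0177
[0.37376821 0.07443063 0.19410626] -5.967763350333441 [ 0.01783179  0.11066937 -0.18920626] -8.13223664966656
```

```bash
python3 -m inch '[[[0,0,-4],[0.009,0.05,-0.02],0],[[0,0,-8],[0.0178,0.1,-0.05],0],[[0,0,-8.1],[0.0178,0.1107,-0.09],0],[[0,0,-8.1],[0.0178,0.1107,-0.13],0],[[0,0,-8.1],[0.0178,0.1107,-0.155],0],[[0,0,-8.1],[0.0178,0.1107,-0.17],0],[[0,0,-8.1],[0.0178,0.1107,-0.178],0],[[0,0,-8.1],[0.0178,0.1107,-0.181],0],[[0,0,-8.1],[0.0178,0.1107,-0.181],0]]'
```

```text
time_s: 12.7
ee_pos: [0.3919, 0.1855, 0.0135]
eef_rot: [-3.117, 0.385, -0.011]
contact_force: [-0.1, -0.5, -1.4]
grip_width: 0.0176
```

```bash
python3 -m inch '[[[0,0,0],[0,0,-0.003],0],[[0,0,0],[0,0,-0.006],0],[[0,0,0],[0,0,-0.0075],0],[[0,0,0],[0,0,-0.008],0],[[0,0,0],[0,0,-0.008],0],[[0,0,0],[0,0,-0.008],0]]'
```

```text
time_s: 13.3
ee_pos: [0.3919, 0.1855, 0.0056]
eef_rot: [-3.116, 0.385, -0.011]
contact_force: [0.7, -1.1, -0.4]
grip_width: 0.0177
```

```bash
python3 -m inch '[[[0,0,0],[0,0,-0.0006],0],[[0,0,0],[0,0,-0.0006],0],[[0,0,0],[0,0,-0.0006],0.025],[[0,0,0],[0,0,-0.0006],0.03],[[0,0,0],[0,0,0.0],0.05],[[0,0,0],[0,0,0.0],0.05],[[0,0,0],[0,0,0.03],0.05],[[0,0,0],[0,0,0.07],0.05],[[0,0,0],[0,0,0.12],0.06],[[0,0,0],[0,0,0.16],0.06],[[0,0,0],[0,0,0.18],0.06],[[0,0,0],[0,0,0.18],0.06]]'; python3 - <<'E'
from seg import *
for n in ("wrist","top","side"):
    s=robot.sense(); C=cam(n,s); im,d=optics.capture(n); cv2.imwrite(f"pics/{n}2.png",im); np.save(f"pics/{n}2.npy",d)
    if n=="wrist":np.save("pics/w6W.npy",C[2])
E
cp pics/wrist2.png pics/w6.png
```

```text
time_s: 14.5
ee_pos: [0.3941, 0.1862, 0.1898]
eef_rot: [-3.113, 0.385, -0.023]
contact_force: [-0.1, -0.5, 0.4]
grip_width: 0.0601
```

View pics/w6.png

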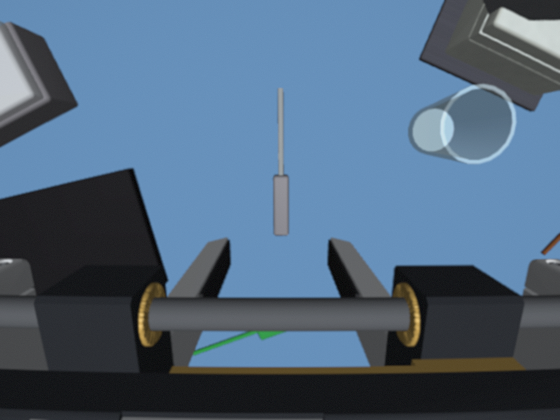

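View pics/side2.png

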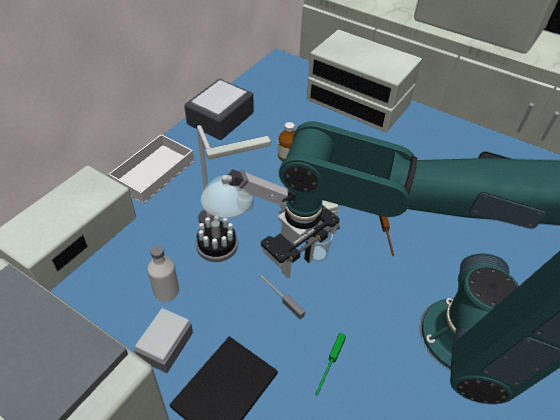

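```bash
cat > stand.py <<'E'
from seg import *
th=np.radians(54.6);U=np.array([np.cos(th),np.sin(th),0]);V=np.array([-U[1],U[0],0]);Z=np.array([0,0,1.])
O=.2226*U-.480*V
c,s_=np.cos(np.radians(40)),np.sin(np.radians(40))
A=c*U+s_*Z; N=-s_*U+c*Z; B=O+.065*Z
def tube(p): p=np.asarray(p)-B; return np.stack([p@A,p@V,p@N],-1)
def stn(p): p=np.asarray(p)-O; return np.stack([p@U,p@V,p@Z],-1)
def hit(C,px,vv):
    o,d=ray(C,px); t=(vv-(o-B)@V)/(d@V); return o+t*d
E
python3 - <<'E'
from stand import *
C=cam("side"); print("btn",tube(hit(C,[273,195.8],.020)),"win",tube(hit(C,[284,200],.018)))
for n in ("top","side"):
    P=cloud(cam(n),np.load(f"pics/{n}0.npy")); T=tube(P); S=stn(P)
    m=(T[...,0]>.13)&(T[...,0]<.30)&(abs(T[...,1])<.04)&(abs(T[...,2]-.018)<.012)
    q=T[m]; print(n,"sleeve top face",m.sum(),"n med",np.median(q[:,2]))
    for a in np.arange(.12,.30,.02):
        k=q[abs(q[:,0]-a)<.01]
        if len(k)>3: print("  s",round(a,2),"v",np.round(np.percentile(k[:,1],[3,97]),4),"n",np.round(np.median(k[:,2]),4),len(k))
    m=(S[...,2]>.34)&(S[...,2]<.375)&(abs(S[...,1])<.05)&(S[...,0]>.08)&(S[...,0]<.35)
    print(" bar",m.sum(),np.round(np.percentile(S[m],[2,50,98],axis=0),4))
    m=(abs(S[...,1])<.05)&(S[...,0]>.0)&(S[...,0]<.1)&(S[...,2]>.1)&(S[...,2]<.2)
    q=T[m];print(" housing n",np.percentile(q[:,2],[50,90,99]), "s max",np.percentile(q[q[:,2]>.024][:,0],[2,98]))
im=cv2.imread("pics/side1.png"); cv2.imwrite("pics/sl.png",cv2.resize(im[150:220,220:320],(800,560),interpolation=cv2.INTER_CUBIC))
E
```

```text
btn [0.16431716 0.02       0.0022703 ] win [0.11883702 0.018      0.00066495]
top sleeve top face 552 n med 0.015485768810530947
  s 0.14 v [-0.0159  0.0189] n 0.0149 64
  s 0.16 v [-0.0159  0.0183] n 0.0155 67
  s 0.18 v [-0.0162  0.0189] n 0.0156 74
  s 0.2 v [-0.0163  0.0193] n 0.0158 71
  s 0.22 v [-0.0124  0.0191] n 0.0159 68
  s 0.24 v [-0.0097  0.0188] n 0.0151 63
  s 0.26 v [-0.0076  0.0189] n 0.0158 57
  s 0.28 v [-0.0052  0.0208] n 0.0166 67
 bar 650 [[ 0.1365 -0.041   0.3517]
 [ 0.2202  0.001   0.3615]
 [ 0.2884  0.0128  0.3667]]
 housing n [0.03600199 0.04245287 0.0527441 ] s max [0.03724485 0.10998064]
side sleeve top face 559 n med 0.017640473732862826
  s 0.14 v [-0.014   0.0207] n 0.0184 60
  s 0.16 v [-0.0172  0.0207] n 0.0179 63
  s 0.18 v [-0.0157  0.0203] n 0.0178 60
  s 0.2 v [-0.0149  0.0215] n 0.0181 60
  s 0.22 v [-0.0159  0.0197] n 0.0179 69
  s 0.24 v [-0.017   0.0211] n 0.0176 65
  s 0.26 v [-0.0155  0.0208] n 0.0181 56
  s 0.28 v [-0.0168  0.0246] n 0.0166 96
 bar 746 [[ 0.1358 -0.0385  0.346 ]
 [ 0.2196  0.0074  0.3605]
 [ 0.289   0.0145  0.3652]]
 housing n [0.02242857 0.04304944 0.05442292] s max [0.03725837 0.10873645]
```

View pics/sl.png

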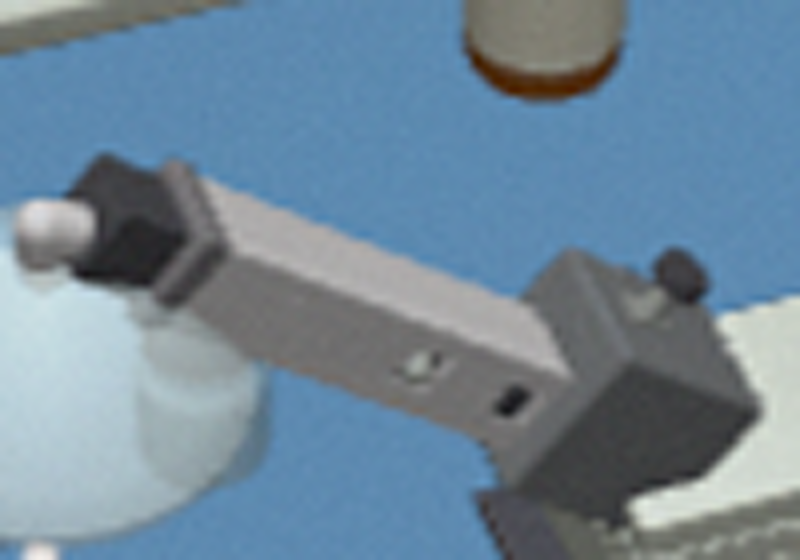

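```bash
cat > ik.py <<'E'
from stand import *
from scipy.optimize import least_squares
s=robot.sense(); print(np.round(s["q"],3),s["ee_pos"])
D=[([-1.297,.0878,1.3719,0,1.6836,-.103],[.2023,-.511,.2046]),([-.647,-.062,1.146,0,2.059,-.096],[.4028,-.2308,.3959]),([.3226,-.2178,1.6875,0,1.6793,2.11],[.3686,.1835,.1906]),([-.53,-.25,1.71,0,1.68,.21],[.3719,-.1486,.1915]),(s["q"],s["ee_pos"])]
def f(p):
    l2,l3,e,g,hl=p; o=[]
    for q,x in D:
        b=q[1]+q[2]
        o+= [l2*np.sin(q[1])+l3*np.sin(b)+e*np.cos(b)-np.hypot(x[0],x[1]), l2*np.cos(q[1])+l3*np.cos(b)-e*np.sin(b)+hl-x[2]]
        o+=[0]
    return np.array(o)+0*g
r=least_squares(f,[.4,.4,0,0,.1]); print(r.x,np.abs(r.fun).max())
l2,l3,e,_,hl=r.x
def rot(q): return (R.from_euler('z',q[0])*R.from_euler('y',q[1]+q[2])*R.from_euler('z',q[3])*R.from_euler('y',q[4])*R.from_euler('z',q[5]+np.pi/2))
def fk(q,L):
    b=q[1]+q[2]; rr=l2*np.sin(q[1])+l3*np.sin(b)+e*np.cos(b); z=l2*np.cos(q[1])+l3*np.cos(b)-e*np.sin(b)+hl+L
    M=rot(q); return np.array([rr*np.cos(q[0]),rr*np.sin(q[0]),z])+L*M.as_matrix()[:,2],M
def target(sg,tilt,flip):
    G=B+sg*A+.0015*V; t=np.radians(tilt); zt=np.sin(t)*U-np.cos(t)*Z
    x=np.cos(t)*U+np.sin(t)*Z
    if flip: x=-x
    y=np.cross(zt,x); return G,np.column_stack([x,y,zt])
lo=[-3.1,-.76,.27,-1.08,.17,-2.57];hi=[3.1,2.03,2.55,4.22,2.65,2.57]
if __name__=="__main__":
    for q,x in D[:3]: print(fk(q,.3)[0],x)
    print("G",target(.164,40,0)[0])
    for L in (.25,.33):
      for tilt in (40,46):
        for flip in (0,1):
          for sg in (.164,.209):
            G,M=target(sg,tilt,flip); best=[]
            for k in range(30):
                q0=np.random.default_rng(k).uniform(lo,hi)
                def g(q):
                    p,m=fk(q,L); return np.r_[(p-(G+.019*M[:,2]))*5,(m.as_matrix()-M).ravel()]
                w=least_squares(g,q0,bounds=(lo,hi))
                if w.cost<1e-8 and not any(np.allclose(w.x,b,atol=.02) for b in best): best.append(w.x)
            print(L,tilt,flip,sg,[np.round(b,2).tolist() for b in best])
E
python3 ik.py
```

```text
[ 3.120e-01 -1.760e-01  1.666e+00 -2.000e-03  1.647e+00  2.129e+00] [0.39110328 0.18520519 0.18384632]
[ 4.46732229e-01  5.02518123e-01  1.01927796e-01  1.36421893e-04
 -1.95014728e-01] 0.0019582790567446717
[ 0.14854625 -0.5289175   0.20441087] [0.2023, -0.511, 0.2046]
[ 0.37000284 -0.27953027  0.39584835] [0.4028, -0.2308, 0.3959]
[0.39025948 0.13045494 0.19048065] [0.3686, 0.1835, 0.1906]
G [0.59176248 0.00666696 0.17041717]
0.25 40 0 0.164 [[-0.22, 0.07, 1.61, 0.68, 1.24, 0.24]]
0.25 40 0 0.209 [[-0.16, 0.08, 1.54, 0.65, 1.25, 0.33]]
0.25 40 1 0.164 []
0.25 40 1 0.209 []
0.25 46 0 0.164 [[-0.25, 0.06, 1.65, 0.8, 1.21, 0.16]]
0.25 46 0 0.209 [[-0.19, 0.07, 1.58, 0.77, 1.21, 0.25]]
0.25 46 1 0.164 []
0.25 46 1 0.209 []
0.33 40 0 0.164 [[-0.32, 0.04, 1.67, 0.7, 1.27, 0.14]]
0.33 40 0 0.209 [[-0.25, 0.04, 1.61, 0.68, 1.27, 0.23]]
0.33 40 1 0.164 []
0.33 40 1 0.209 []
0.33 46 0 0.164 [[-0.36, 0.05, 1.72, 0.82, 1.26, 0.04]]
0.33 46 0 0.209 [[-0.3, 0.04, 1.66, 0.8, 1.25, 0.13]]
0.33 46 1 0.164 []
0.33 46 1 0.209 []
```

```bash
cat > tgt.py <<'E'
from ik import *
import sys
def to(sg,back,tilt,dv=0):
    s=robot.sense(); G,M=target(sg,tilt,0); T=G+(.019-back)*M[:,2]+dv*V
    R0=R.from_rotvec(s["eef_rot"]); rv=(R.from_matrix(M)*R0.inv()).as_rotvec(degrees=True)
    print("TCP",np.round(T,4),"turn",np.round(rv,1),"shift",np.round(T-s["ee_pos"],4)); return T,rv
E
python3 -c "
from tgt import *
to(.164,.15,46)"
```

```text
[ 3.120e-01 -1.760e-01  1.666e+00 -2.000e-03  1.647e+00  2.129e+00] [0.39110328 0.18520519 0.18384632]
[ 4.46732229e-01  5.02518123e-01  1.01927796e-01  1.36421893e-04
 -1.95014728e-01] 0.0019582790567446717
TCP [ 0.5372 -0.0701  0.2614] turn [ 16.7 -45.5  64.8] shift [ 0.1461 -0.2554  0.0776]
```

```bash
python3 -m inch '[[[0,0,0],[0,0,0.05],0.09],[[1.7,-4.5,6.5],[0,-0.02,0.1],0.09],[[3.3,-9,13],[0.01,-0.05,0.14],0.09],[[5,-13.6,19.4],[0.02,-0.08,0.17],0.09],[[6.7,-18.2,26],[0.03,-0.11,0.18],0.09],[[8.4,-22.8,32.4],[0.05,-0.14,0.18],0.09],[[10,-27.3,39],[0.07,-0.17,0.18],0.09],[[11.7,-31.8,45.4],[0.09,-0.20,0.18],0.09],[[13.4,-36.4,52],[0.11,-0.23,0.17],0.09],[[15,-41,58.3],[0.12,-0.25,0.16],0.09],[[16.7,-45.5,64.8],[0.13,-0.26,0.15],0.09],[[16.7,-45.5,64.8],[0.13,-0.26,0.15],0.09]]'
python3 -c "
from tgt import *
to(.164,.13,46)"
```

```text
time_s: 15.85
ee_pos: [0.5207, -0.0775, 0.3262]
eef_rot: [-2.31, -1.179, -0.975]
contact_force: [-0.2, 0.0, -0.2]
grip_width: 0.0897
[-0.768 -0.09   1.522  0.815  1.782  0.009] [ 0.52073065 -0.07747579  0.32620468]
[ 0.47287706  0.52154061  0.06773797 -0.57297727 -0.23606815] 0.08622877760198683
TCP [ 0.5455 -0.0584  0.2475] turn [-0.5 -0.5  0.2] shift [ 0.0248  0.0191 -0.0787]
```

```bash
python3 -m inch '[[[0,0,0],[0.01,0.008,-0.03],0.09],[[0,0,0],[0.02,0.016,-0.06],0.09],[[-0.5,-0.5,0.2],[0.0248,0.0191,-0.0787],0.09],[[-0.5,-0.5,0.2],[0.0248,0.0191,-0.0787],0.09],[[-0.5,-0.5,0.2],[0.0248,0.0191,-0.0787],0.09]]'
python3 - <<'E'
from tgt import *
st=robot.sense(); C=cam("wrist",st); im,d=optics.capture("wrist"); cv2.imwrite("pics/w7.png",im); np.save("pics/w7.npy",d); np.save("pics/w7W.npy",C[2])
for t in ("grip_window","next_window","lamp_bar"):
    for x in optics.landmark_of("wrist",t)[:2]: print(t,np.round(x["centre"],1),round(x["p"],2))
T=tube(cloud(C,d)); m=(T[...,0]>.12)&(T[...,0]<.24)&(abs(T[...,1])<.035)&(abs(T[...,2]-.018)<.006); q=T[m]
print(m.sum(),np.median(q[:,2]))
for a in np.arange(.12,.25,.02):
    k=q[abs(q[:,0]-a)<.01]
    if len(k)>5: print(round(a,2),np.percentile(k[:,1],[2,98]),k[:,1].min(),k[:,1].max(),np.median(k[:,2]))
print(tube(st["ee_pos"]))
E
```

```text
time_s: 16.35
ee_pos: [0.5451, -0.0579, 0.2462]
eef_rot: [-2.311, -1.19, -0.979]
contact_force: [0.3, 0.2, 1.2]
grip_width: 0.09
[-0.703 -0.048  1.641  0.801  1.62  -0.071] [ 0.54506851 -0.05786216  0.24621663]
[ 0.49169738  0.52946132  0.01980714  0.         -0.30197527] 0.08832460014405699
grip_window [279.7 215.9] 0.75
next_window [280.  257.3] 0.71
next_window [ 95.3 252.3] 0.59
lamp_bar [280.5  14.3] 0.56
5265 0.018236107215176434
0.12 [-0.01680594  0.01832077] -0.01688344197095158 0.01841313619633519 0.018209921249490408
0.14 [-0.01665725  0.01811736] -0.01683062306506375 0.0183103251008207 0.018283461998562445
0.16 [-0.01654047  0.01809069] -0.016803104739228195 0.019064164206801057 0.01823433521482266
0.18 [-0.01642248  0.01865419] -0.01657827280439416 0.018888721381127797 0.01826712279429032
0.2 [-0.01633103  0.01848139] -0.016544095982367224 0.018667250159012744 0.018220498139658103
0.22 [-0.01626999  0.01830232] -0.01715412421960315 0.018502249218653004 0.018157140685345196
0.24 [-0.01706873  0.01812477] -0.017139089113344035 0.01825646778037575 0.018262605142552377
[0.15170873 0.00218105 0.10926278]
```

View pics/w7.png

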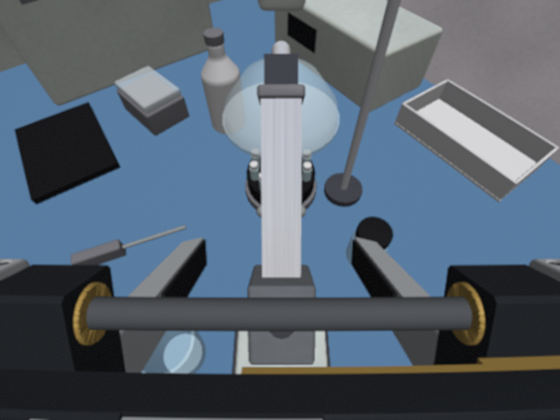

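```bash
python3 - <<'E'
from h import *
im=cv2.imread("pics/w7.png"); cv2.imwrite("pics/w7c.png",cv2.resize(im[180:280,235:335],(600,600),interpolation=cv2.INTER_CUBIC))
E
```

```text
(no output)
```

View pics/w7c.png

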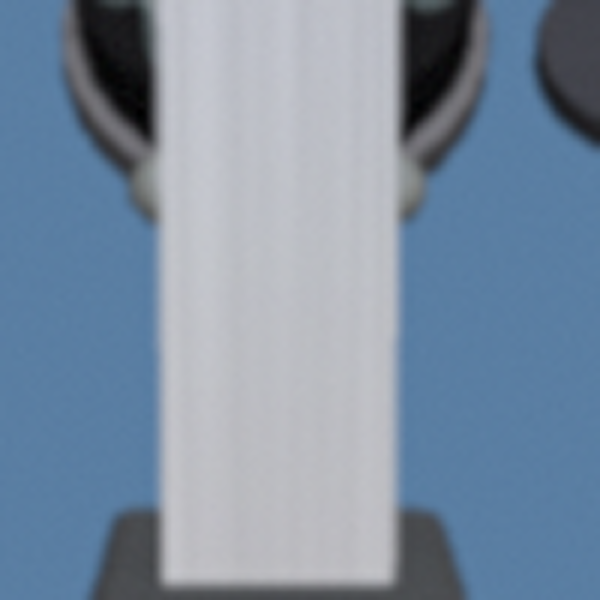

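```bash
sed -i 's/^s=robot.sense(); print/s=robot.sense(); 0 and print/; s/; print(r.x.*$//' ik.py; python3 - <<'E'
from tgt import *
K,k1,_=cam("wrist"); C=(K,k1,np.load("pics/w7W.npy"))
def hn(px,n):
    o,d=ray(C,px); t=(n-(o-B)@N)/(d@N); return tube(o+t*d)
for px in ([257.3,211.3],[306.3,211.3],[259.5,206.2],[259.5,216.7]): print(px,hn(px,0.0))
E
```

```text
[257.3, 211.3] [1.65022865e-01 2.35693471e-02 3.36371238e-18]
[306.3, 211.3] [ 1.64911471e-01 -2.38575933e-02  1.26543935e-18]
[259.5, 206.2] [ 1.69975776e-01  2.13864148e-02 -3.71610253e-17]
[259.5, 216.7] [ 1.59745958e-01  2.14934801e-02 -3.05654644e-18]
```

```bash
python3 -c "
from tgt import *
T,_=to(.165,.0,46,-.0011); print(target(.165,46,0)[1][:,2], tube(T))"
```

```text
TCP [0.601  0.0178 0.1579] turn [0.1 0.1 0. ] shift [ 0.0552  0.0767 -0.091 ]
[ 0.4167      0.58635387 -0.69465837] [ 0.16698604  0.0004     -0.01889592]
```

```bash
python3 -m inch '[[[0,0,0],[0.011,0.0153,-0.018],0.09],[[0,0,0],[0.022,0.0306,-0.036],0.09],[[0,0,0],[0.033,0.046,-0.0546],0.09],[[0,0,0],[0.044,0.0614,-0.073],0.09],[[0,0,0],[0.05,0.0695,-0.0825],0.09],[[0,0,0],[0.0552,0.0767,-0.091],0.09],[[0,0,0],[0.0552,0.0767,-0.091],0.09],[[0,0,0],[0.0552,0.0767,-0.091],0.09]]'
python3 - <<'E'
from tgt import *
to(.165,.0,46,-.0011); print(tube(robot.sense()["ee_pos"]))
im,d=optics.capture("wrist"); cv2.imwrite("pics/w8.png",im)
E
```

```text
time_s: 17.35
ee_pos: [0.6014, 0.0174, 0.1587]
eef_rot: [-2.313, -1.195, -0.985]
contact_force: [-0.6, -0.7, -0.6]
grip_width: 0.0902
TCP [0.601  0.0178 0.1579] turn [0.1 0.1 0. ] shift [-0.0004  0.0004 -0.0008]
[ 1.67421367e-01 -1.43601217e-04 -1.82179244e-02]
```

View pics/w8.png

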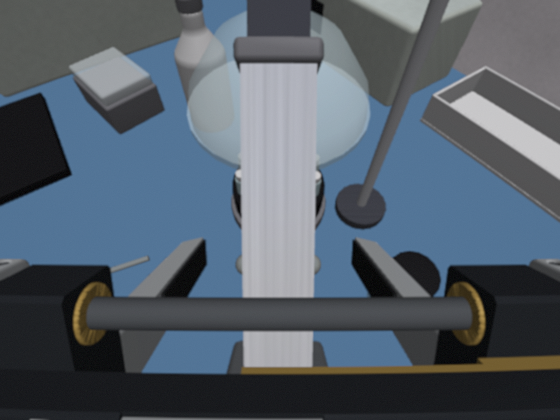

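Buttons at (240,265) and (319,265) sit centred between the fingers. I close on them.

```bash
python3 -m inch '[[[0,0,0],[-0.0004,0.0004,-0.0008],0.07],[[0,0,0],[-0.0004,0.0004,-0.0008],0.055],[[0,0,0],[-0.0004,0.0004,-0.0008],0.045],[[0,0,0],[-0.0004,0.0004,-0.0008],0.035],[[0,0,0],[-0.0004,0.0004,-0.0008],0.02],[[0,0,0],[-0.0004,0.0004,-0.0008],0.0],[[0,0,0],[-0.0004,0.0004,-0.0008],0.0],[[0,0,0],[-0.0004,0.0004,-0.0008],0.0],[[0,0,0],[-0.0004,0.0004,-0.0008],0.0]]'
```

```text
time_s: 18.3
ee_pos: [0.601, 0.0176, 0.1581]
eef_rot: [-2.314, -1.195, -0.985]
contact_force: [-0.4, -0.3, 0.5]
grip_width: 0.0361
```

```bash
python3 -m inch '[[[0,0,0],[0.0013,0.0019,0.0019],0],[[0,0,0],[0.0027,0.0037,0.0039],0],[[0,0,0],[0.0044,0.0062,0.0064],0],[[0,0,0],[0.0062,0.0087,0.009],0],[[0,0,0],[0.008,0.0112,0.0116],0],[[0,0,0],[0.0089,0.0125,0.0129],0],[[0,0,0],[0.0089,0.0125,0.0129],0]]'
python3 - <<'E'
from tgt import *
print(tube(robot.sense()["ee_pos"]))
im,d=optics.capture("wrist"); cv2.imwrite("pics/w9.png",im)
E
```

```text
time_s: 19.0
ee_pos: [0.6084, 0.0281, 0.1688]
eef_rot: [-2.319, -1.196, -0.977]
contact_force: [-5.1, -5.9, -0.0]
grip_width: 0.0358
[ 0.18369162  0.00033714 -0.018645  ]
```

View pics/w9.png

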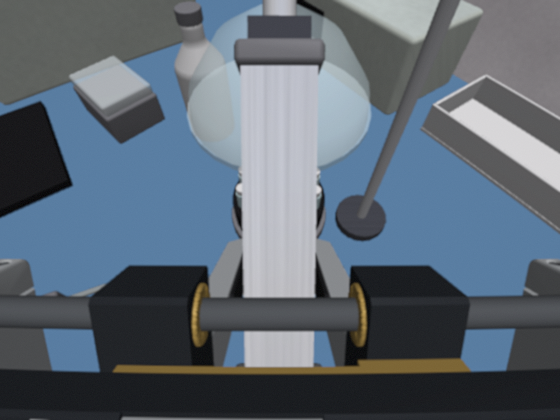

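```bash
python3 -m inch '[[[0,0,0],[0.0027,0.0037,0.0039],0],[[0,0,0],[0.0044,0.0062,0.0064],0],[[0,0,0],[0.0062,0.0087,0.009],0],[[0,0,0],[0.008,0.0112,0.0116],0],[[0,0,0],[0.0098,0.0137,0.0141],0],[[0,0,0],[0.0111,0.0156,0.0161],0],[[0,0,0],[0.0111,0.0156,0.0161],0]]'
python3 - <<'E'
from tgt import *
print(tube(robot.sense()["ee_pos"]))
E
```

```text
time_s: 19.75
ee_pos: [0.6185, 0.0423, 0.1834]
eef_rot: [-2.322, -1.197, -0.972]
contact_force: [-5.0, -5.8, 0.9]
grip_width: 0.0359
[ 0.20639244  0.00037229 -0.01868806]
```

```bash
python3 -m inch '[[[0,0,0],[0.0009,0.0012,0.0013],0],[[0,0,0],[0.0018,0.0025,0.0026],0],[[0,0,0],[0.0027,0.0037,0.0039],0],[[0,0,0],[0.0033,0.0047,0.0048],0],[[0,0,0],[0.0033,0.0047,0.0048],0]]'
python3 - <<'E'
from tgt import *
print(tube(robot.sense()["ee_pos"]))
ims=[]
for n,(cx,cy) in (("top",(315,200)),("side",(280,190))):
    im,d=optics.capture(n); cv2.imwrite(f"pics/{n}3.png",im); ims.append(cv2.resize(im[cy-45:cy+45,cx-45:cx+45],(400,400),interpolation=cv2.INTER_CUBIC))
cv2.imwrite("pics/dr.png",np.hstack(ims))
E
```

```text
time_s: 20.25
ee_pos: [0.6216, 0.0466, 0.1879]
eef_rot: [-2.323, -1.197, -0.971]
contact_force: [-2.1, -1.9, -0.1]
grip_width: 0.0357
[ 0.21341821  0.0003197  -0.01865405]
```

View pics/dr.png

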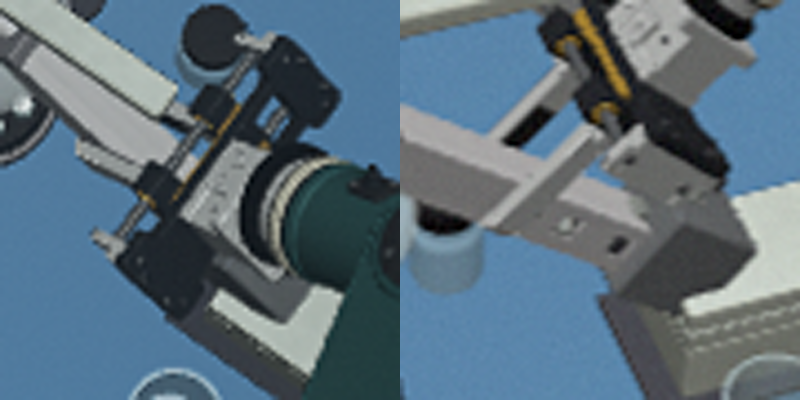

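```bash
python3 -m inch '[[[0,0,0],[0,0,0],0.04],[[0,0,0],[0,0,0],0.06],[[0,0,0],[0,0,0],0.09],[[0,0,0],[0,0,0],0.09],[[0,0,0],[-0.008,-0.0117,0.0139],0.09],[[0,0,0],[-0.0167,-0.0234,0.0278],0.09],[[0,0,0],[-0.033,-0.047,0.0556],0.09],[[0,0,0],[-0.05,-0.07,0.0834],0.09],[[0,0,0],[-0.067,-0.094,0.111],0.09],[[0,0,0],[-0.083,-0.117,0.139],0.09],[[0,0,0],[-0.083,-0.117,0.139],0.09]]'
python3 - <<'E'
from tgt import *
st=robot.sense(); C=cam("wrist",st); im,d=optics.capture("wrist"); cv2.imwrite("pics/w10.png",im)
im,d=optics.capture("side"); cv2.imwrite("pics/side4.png",im); cv2.imwrite("pics/side4c.png",cv2.resize(im[140:220,220:320],(750,600),interpolation=cv2.INTER_CUBIC)); print(tube(st["ee_pos"]))
E
```

```text
time_s: 21.45
ee_pos: [0.5392, -0.0732, 0.3316]
eef_rot: [-2.328, -1.2, -0.98]
contact_force: [0.1, 0.6, 1.2]
grip_width: 0.0901
[ 0.19440462 -0.00193922  0.18489214]
```

View pics/w10.png

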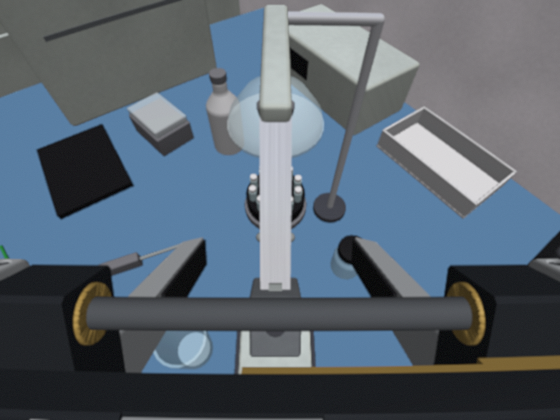

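View pics/side4c.png

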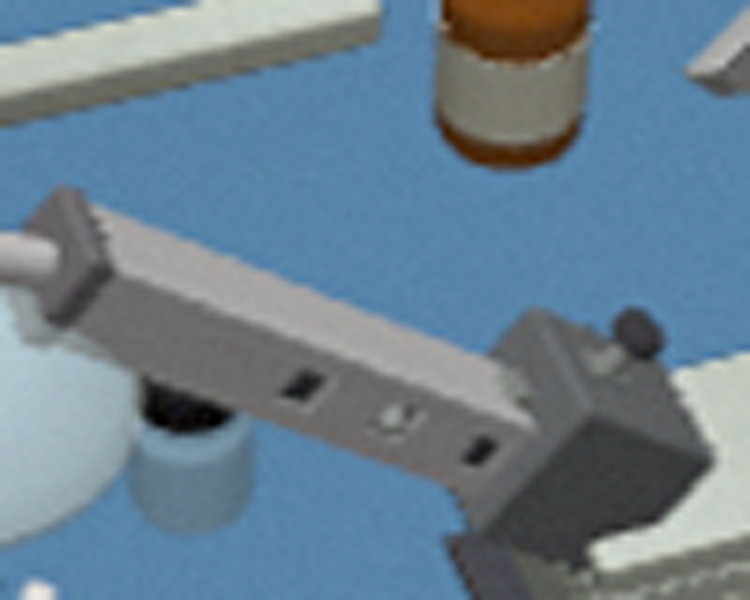

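```bash
python3 - <<'E'
from h import *
C=cam("wrist"); im=cv2.imread("pics/w10.png"); cv2.imwrite("pics/w10c.png",cv2.resize(im[210:260,245:310],None,fx=9,fy=9,interpolation=cv2.INTER_CUBIC))
a=cv2.imread("pics/side0.png");b=cv2.imread("pics/side4.png")
d=(cv2.absdiff(a,b).max(-1)>40); c=b.copy(); c[d]=(0,0,255); cv2.imwrite("pics/diff.png",c)
E
```

```text
(no output)
```

View pics/w10c.png

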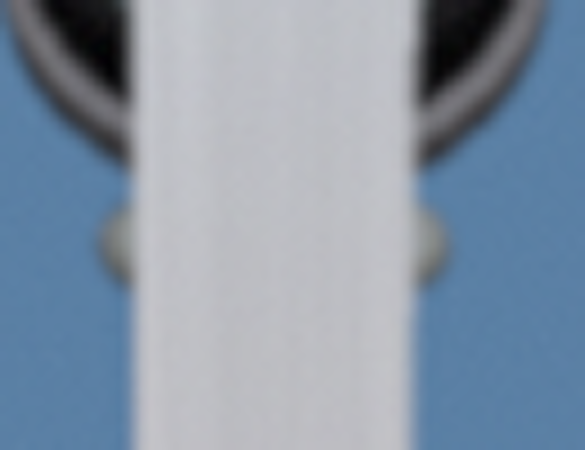

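View pics/diff.png

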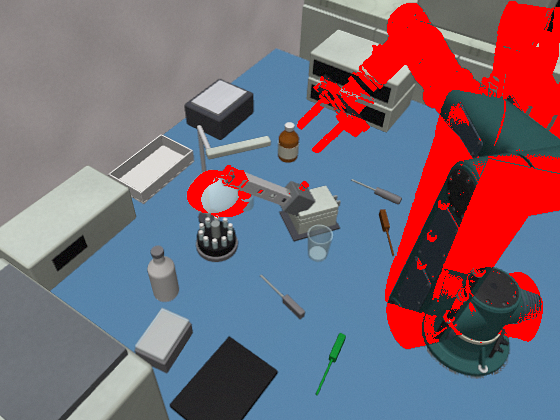

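Both buttons stand out, and the only changes are the arm, the sleeve with its hood, and the plunger. I hand the job in.

```bash
python3 -c "
from workcell import robot
print(robot.sense()['time_s']); print(robot.job_done())"
```

```text
21.55
the job is handed in; nothing more can be done
None
```

The job is done and handed in at 21.6 s of the 72 s allowed; no verdict was reported.

- **Transport lock:** I pushed the rod of the flat grey pin through the access hole until the lock plunger popped up, which shows in the side view. I then withdrew it and laid the pin back on its original spot.
- **Sleeve:** I came in tilted about 46° back and pinched both snap buttons flush; the fingers closed to 36 mm. I drew the sleeve about 46 mm up its tube, within the windows' play, then let go and backed off.

**Last checks:** both buttons stand out in the next window, with an empty window visible above and below on the left side. Comparing side views from before and after, only the arm, the sleeve with its hood, and the plunger have changed. The highest force I read while drawing was about 8 N.

**Disagreements:** the networks' two-view positions for the grip window and the jar were 2 to 3 cm off. My two-view height for the pin handle was also clearly wrong, at about 97 mm. In those places I worked from the depth pictures, the known stand geometry and the button sightings.

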